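# Snug the grommet press's die flange down evenly

### The job

The die block's steel cover flange is still held up off its gasket: snug it down evenly with its four brass wing nuts. Work crosswise, from a nut to the one diagonally opposite, first turning all four only part of the way (about 50 degrees each), then going round again until each is felt to pull up snug, about 0.35 newton metres, so that the flange never leans visibly and no nut is overtightened. Let go of everything and leave the other things on the bench where they are.

Things in the scene. Friction and masses are not known exactly. Their poses are not given: they have to be found in the camera images.
- block: the grommet press's die block, bolted down: dark cast iron base 130 x 130 x 34 with two low ears (to 170 along its x, 12 high); origin at the centre of its underside, x and y along its sides. It carries the steel cover flange on four studs.
- flange: the cover flange: square steel plate 120 x 120 x 8 with a flat brass die ring (48 across, 3 high) in its middle; origin at the centre of its underside, z up, sides along the block's. It sinks and leans as the nuts are turned. It must never lean more than 1.4 degrees (0.0245 rad): no nut may be drawn more than about 2.9 lower than the one diagonally opposite.
- flange_top (a point): middle of the flange's top face (brass ring not counted), 49 above the bench at the start. Light springs hold the flange up against the nuts (1 N at each nut at the start, 5 to 15 N lower down). It seats on a gasket hidden below it after sinking 3.0 to 4.5; the gasket's thickness is not known beforehand. From there it is solid.
- nut0: brass wing nut at the near left (-x, +y) corner of the flange in the block's frame, 42 from the centre along x and y (84 between neighbours); diagonally opposite nut2. Origin on its axis at its underside, which bears on the flange's top; x runs along the wing. Clockwise from above tightens: it sinks 2.55 per radian (16 per turn) and stays where left.
- nut1: brass wing nut at the far left (+x, +y) corner of the flange in the block's frame, 42 from the centre along x and y (84 between neighbours); diagonally opposite nut3. Origin on its axis at its underside, which bears on the flange's top; x runs along the wing. Turns as nut0.
- nut2: brass wing nut at the far right (+x, -y) corner of the flange in the block's frame, 42 from the centre along x and y (84 between neighbours); diagonally opposite nut0. Origin on its axis at its underside, which bears on the flange's top; x runs along the wing. Turns as nut0.
- nut3: brass wing nut at the near right (-x, -y) corner of the flange in the block's frame, 42 from the centre along x and y (84 between neighbours); diagonally opposite nut1. Origin on its axis at its underside, which bears on the flange's top; x runs along the wing. Turns as nut0.
- nut0_wing (a point): middle of nut0's upright flat wing, on the axis, 21 above the nut's origin; x along the wing, y across it, z up. Wing 34 long, 8 thick, 22 high (10 to 32 above the nut's origin), on a round hub 21 across and 15 high. It may point anywhere. From the start 1.1 to 1.9 rad of turning bring its corner of the flange onto the gasket.
- nut1_wing (a point): middle of nut1's wing, as nut0. All nuts turn with about 0.06 to 0.15 N m until the corner is seated; then the moment climbs steeply, by about 1.4 N m per radian. Snug is about 0.35 N m, felt during or just after a slow turn in small steps of 0.06 rad or so (accepted about 0.25 to 0.65). A quick turn that stops may leave less moment felt than it took.
- nut2_wing (a point): middle of nut2's wing, as nut0. A nut's pressure on the flange (N) is about (slow turning moment in N m - 0.06) / 0.006; it must end between 30 and 100 on every nut and never pass 130.
- nut3_wing (a point): middle of nut3's wing, as nut0. All sizes here are in mm.
- coil_frame: bystander: cast iron coil frame with two black coils, 75 x 30 x 78, standing; origin at the centre of its underside (mm). Leave it alone.
- armature: bystander: small flat steel armature bar, 60 x 13 x 6, lying; origin at the centre of its underside (mm). Leave it alone.
- tube0: bystander: knurled stainless grip tube, 25 across x 75 long, lying along its x; origin at the centre of its underside (mm). Leave it alone.
- tube1: bystander: a second grip tube, same size; origin at the centre of its underside (mm). Leave it alone.
- bottle: bystander: amber glass bottle with black screw cap, 60 across x 125 tall, standing; origin at the centre of its underside (mm). Leave it alone.
- driver: bystander: screwdriver 170 long, lying; origin at the centre of its underside (mm). Leave it alone.
- tray: bystander: shallow steel parts tray, 130 x 170 x 22; origin at the centre of its underside (mm). Leave it alone.
Not all that is in view belongs to the job. Leave any orange or red look-alike of the block alone.

How it is judged (in metres and radians):
On the way, in this order (a step that is already met when the one before it is completed fails the run):
1. two diagonally opposite nuts are drawn down at least 1 mm while the other two are still where they began (within 0.6 mm) (((distance of each of nut0_wing, nut2_wing from where it was at the start of the episode above 0.001 m and distance of each of nut1_wing, nut3_wing from where it was at the start of the episode below 0.0006 m) or (distance of each of nut1_wing, nut3_wing from where it was at the start of the episode above 0.001 m and distance of each of nut0_wing, nut2_wing from where it was at the start of the episode below 0.0006 m))), for 0.2 s.
2. all four nuts are drawn down at least 1 mm, the flange is level within 0.7 degrees, and none is tight yet (under 30 N) (distance of each of nut0_wing, nut1_wing, nut2_wing, nut3_wing from where it was at the start of the episode above 0.001 m and contact force between each of nut0, nut1, nut2, nut3 and flange below 30 N and angle between flange's own z axis and vertical below 0.012 rad), for 0.2 s.
At the end, for the whole second after the job is handed in: The flange is down on its gasket (sunk more than 2.5 mm), level within 0.006 rad and at rest; each of the four nuts presses on it with 30 to 100 N (left snug at about 0.25 to 0.65 N m) (contact force between nut0 and flange between 30 and 100 N and contact force between nut1 and flange between 30 and 100 N and contact force between nut2 and flange between 30 and 100 N and contact force between nut3 and flange between 30 and 100 N and angle between flange's own z axis and vertical below 0.006 rad and distance of flange from where it was at the start of the episode above 0.0025 m and linear speed of flange below 0.005 m/s); the robot touches nothing.
It fails at once if the flange leans more than 0.0245 rad (1.4 degrees) (angle between flange's own z axis and vertical above 0.0245 rad).
It fails at once if a nut is overtightened: it presses on the flange with more than 130 N (about 0.85 N m) (contact force between any of nut0, nut1, nut2, nut3 and flange above 130 N).
It fails at once if a bystander is moved more than 20 mm (distance of any of coil_frame, armature, tube0, tube1, bottle, driver, tray from where it was at the start of the episode above 0.02 m).
It also fails if it takes over 72 s, if anything falls off the work surface, if the arm or the gripper's body presses on something with over 40 N, if the wrist force passes 120 N, or if a joint passes its speed limit or range.

### The arm

A 6-joint arm with a two-finger parallel gripper is mounted at the origin on the work surface. World frame = base frame: x ahead of the robot, y to its left, z up, the work surface at z = 0. Lengths are in mm, angles in degrees, forces in N, time in s.
With the tool pointing down it reaches from about 350 to 850 mm from the base axis. Payload 8.1 kg.
Tool frame: the origin (TCP) lies midway between the tips of the shut fingers; the grasp point (between the pads) lies 19 mm behind it; z points along the fingers, y is the line along which they close (so a half turn about z gives the same grasp; the last joint's range is limited). The gripper opens to 85 mm and grips with 20 to 120 N. Pads are 22 mm wide; open, the fingers measure 114 mm over their backs; the gripper's body (76 mm by 85 mm) begins 54 mm behind the grasp point. The pads swing forward as they close: fully open they stand 13 mm farther back than shut.
Start: joints at [64.549, 7.471, 85.268, -0, 87.261, -4.893], TCP at [210.669, 561.804, 231.292] pointing down, gripper open.
Joint ranges: [-169.43, 169.43], [-51.17, 129.36], [1.28, 143.12], [-76.62, 256.62], [0, 156.53], [-152.29, 152.29]. Speed limits (degrees/s): [136.94, 136.94, 159.86, 180, 180, 180].

### API

Orientations are given as [roll, pitch, yaw] about the fixed x, y, z axes, in that order (R = Rz(yaw) Ry(pitch) Rx(roll)).
In Python, from bench import r gives the robot as it stands.
- The arm moves only by the tool step_arm, never from a script. Its arguments are lists of equal length, an entry for each row: "delta_pos": the shift along the world's x, y, z in units of 200 mm (1.0 is 200 mm), a list of three; "spin": the turn about the world's z in units of 180 degrees (1.0 is 180 degrees). In form: {"delta_pos": [[dx, dy, dz], ...], "spin": [spin, ...]}. A call has 1 to 8 rows; each row shifts and turns the commanded pose from where the row before left it; what a row does not reach is not made up. A row lasts 1/8 s, in which the tool goes at most 62.5 mm and 10.7 degrees, less where a joint would pass 70% of its speed; a pose out of reach is approached as far as the arm can. A call with a number of a shift or a turn outside -1 to 1 is refused whole. A call with a gripper value outside its range is refused whole. "gripper" is the opening, from -1 (shut) to 1 (fully open), set as the call begins (left out, the last holds). The fingers move at their own pace and stop on an object; "squeeze" is the grip in N (left out, the last holds). Time passes only in rows, so rows that do not move let the fingers close. It gives the time, the measured TCP pose, the force, the opening and the grip force at its end, in the units of the state.
- r.sense(): the state, without advancing time (a new reading comes with each control period).
- r.snapshot(name): name is "scene" or "top" or "wrist"; returns a dict with "pixels" (400x640x3 uint8, blue, green, red), "fx", "fy", "cx", "cy" (pixels), "camera_from_world" (4x4, takes a point from world to camera coordinates). Camera axes: x right, y up, looking along -z (the intrinsics and any distortion apply to the point x, -y, -z); pixel columns grow to the right and rows downward; lengths in mm; the calibration is good to about 2 mm. A picture is of the moment at which its call begins. There is no depth.
- r.hand_in(): hands the job in; it is judged then, once.
The state is a dict: "time": time; "joint_pos": joint angles; "qd": joint speeds; "joint_efforts": joint torques, N m; "tool_pos": TCP position; "tcp_rot": TCP orientation; "ft_force": force on the tool from outside, world axes, zero at the start; "wrist_torque": the same for the moment, N m; "finger_gap": finger opening in mm; "grip_force": force on a finger pad.
Only numpy, scipy, OpenCV 4.12 (cv2) and the standard library are available. Lean on these libraries where they do the work, as an engineer would, in place of code of your own. Each camera call takes 0.05 s, during which the arm holds its last target. There are 200 camera calls.

## Working session

There is one attempt and no reset: what is moved stays moved. The work goes in short steps, Python scripts to look and compute and a tool call to move; the robot and the scene stay as the last step left them, time stands still between calls to the robot, and variables do not carry over. Pictures are saved under pics/ and viewed, at most 10 in all, crops included, and the job is handed in when it is done.

Besides the shell and the picture viewer there is one more tool, called as name(argument=value, ...), one argument or row to a line, values as JSON. step_arm: Moves the arm, as the interface text tells. Shifts and turns lie within -1 to 1; 1 stands for 200 mm of shift or 180 degrees of turn. Its arguments: {"type":"object","properties":{"delta_pos":{"type":"array","items":{"type":"array","items":{"type":"number","minimum":-1,"maximum":1}}},"spin":{"type":"array","items":{"type":"number","minimum":-1,"maximum":1}},"gripper":{"type":"number"},"squeeze":{"type":"number"}},"required":["delta_pos","spin"]}

```bash
mkdir -p pics; ls
python3 - <<'E'
from bench import r
import cv2,numpy as np
s=r.sense(); print(s)
ims=[]
for n in("scene","top"):
    d=r.snapshot(n); ims.append(d["pixels"]); np.savez("pics/%s0.npz"%n,**d); cv2.imwrite("pics/%s0.png"%n,d["pixels"])
    print(n,d["fx"],d["cx"],d["cy"],np.round(d["camera_from_world"],3).tolist(),[k for k in d])
cv2.imwrite("pics/a.png",cv2.resize(np.vstack(ims),(480,600)) )
E
```

```text
pics
{'time': 0.0, 'joint_pos': array([ 6.45495257e+01,  7.51488047e+00,  8.53318741e+01, -1.22633368e-03,
        8.72612763e+01, -4.89497992e+00]), 'qd': array([-0.00453376, -0.01897011,  0.02979389, -0.07732703, -0.10419354,
        0.00633776]), 'joint_efforts': array([ 4.77439644e-04, -5.69386768e+01, -5.00558925e+01, -8.68413872e-05,
        1.44804135e-02, -2.75316989e-05]), 'tool_pos': array([210.42895865, 561.28288652, 230.22193958]), 'tcp_rot': array([-1.79892259e+02, -7.99787983e-03,  1.59444558e+02]), 'ft_force': array([0.57089606, 0.26456676, 0.93165482]), 'wrist_torque': array([ 0.00161418, -0.01892656,  0.00127753]), 'grip_force': 0.0, 'finger_gap': 85.58688866791807}
scene 365.4724752531958 316.64940568123683 195.89301363970668 [[0.754, 0.657, -0.005, -339.387], [-0.383, 0.446, 0.809, 148.14], [0.534, -0.608, 0.588, -1334.511], [0.0, 0.0, 0.0, 1.0]] ['pixels', 'fx', 'fy', 'cx', 'cy', 'camera_from_world']
top 487.44983964213327 313.6200712351185 206.94455717385708 [[-0.022, -1.0, 0.002, -17.049], [0.995, -0.022, 0.095, -516.834], [-0.095, 0.004, 0.996, -1190.45], [0.0, 0.0, 0.0, 1.0]] ['pixels', 'fx', 'fy', 'cx', 'cy', 'camera_from_world']
```

View pics/top0.png

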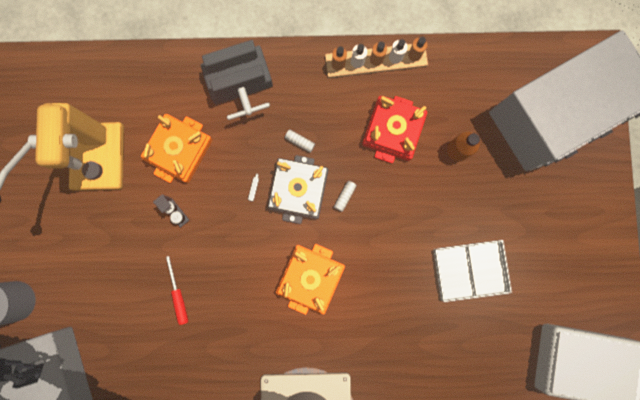

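View pics/scene0.png

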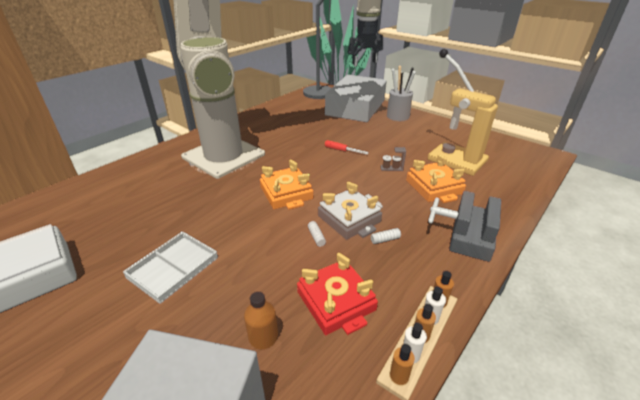

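Candidates in the top view are the steel and dark block at (298,187), orange look-alikes at (175,148) and (310,279), and a red one at (396,128). The white steel flange on the dark base at (298,187), about world (563, 7), matches the description. I'm moving above it to get a close check with the wrist camera.

step_arm(
  delta_pos=[
    [0.145,-0.23,0],
    [0.145,-0.23,0],
    [0.145,-0.23,0],
    [0.145,-0.23,0],
    [0.145,-0.23,0],
    [0.145,-0.23,0],
  ],
  spin=[-0.032,-0.032,-0.032,-0.032,-0.032,-0.032],
  gripper=-0.2,
)

```text
time: 0.85
tool_pos: [385.1, 284.1, 231.0]
tcp_rot: [-180.0, -0.0, 124.7]
ft_force: [0.5, -0.3, -0.4]
finger_gap: 34.2
grip_force: 0.0
```

step_arm(
  delta_pos=[
    [0.145,-0.23,0],
    [0.145,-0.23,0],
    [0.145,-0.23,0],
    [0.145,-0.23,0],
    [0.145,-0.23,0],
    [0.145,-0.23,0],
    [0,0,0],
    [0,0,0],
  ],
  spin=[-0.032,-0.032,-0.032,-0.032,-0.032,-0.032,0,0],
)

```text
time: 1.85
tool_pos: [558.2, 9.9, 230.7]
tcp_rot: [-179.9, -0.0, 90.3]
ft_force: [0.6, -0.1, -0.5]
finger_gap: 34.3
grip_force: 0.0
```

Run:
```python
from bench import r
import cv2,numpy as np
d=r.snapshot("wrist"); np.savez("pics/w1.npz",**d); cv2.imwrite("pics/w1.png",d["pixels"])
s=r.sense(); print(s["time"],s["tool_pos"],s["tcp_rot"],s["finger_gap"],s["joint_pos"])
print(d["fx"],d["cx"],d["cy"],np.round(d["camera_from_world"],3).tolist())
```

```text
1.9 [558.12130441  10.51986531 230.89361737] [-1.79943677e+02 -2.75514488e-02  9.03793750e+01] 34.21847441594901 [-4.19781783e+00  1.08157570e+00  9.20188171e+01  2.30012680e-02
  8.69579496e+01 -4.57843871e+00]
295.30648847168897 319.57871432704894 201.00848813819812 [[1.0, 0.006, -0.002, -557.873], [-0.006, 0.955, -0.295, 32.525], [-0.0, 0.295, 0.955, -382.081], [0.0, 0.0, 0.0, 1.0]]
```

View pics/w1.png

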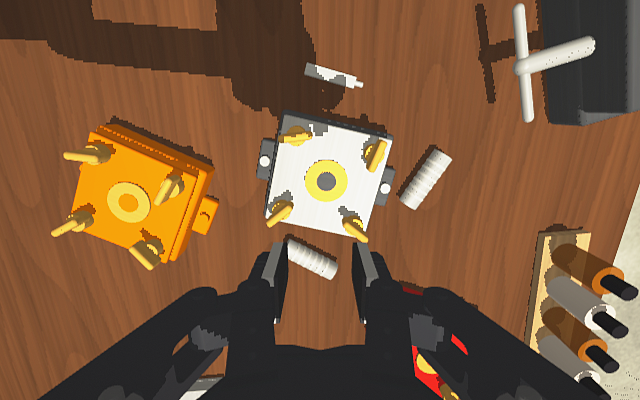

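The crop confirms the steel flange on the dark base with its brass ring at (326,181). The nuts are nut0 (296,135), nut1 (375,155), nut2 (355,228) and nut3 (280,213). Next is a second view for triangulation.

step_arm(
  delta_pos=[
    [0,-0.2,-0.1],
    [0,-0.1,-0.1],
    [0,0,0],
  ],
  spin=[0,0,0],
)

```text
time: 2.28
tool_pos: [556.9, -50.1, 188.7]
tcp_rot: [-179.8, -0.1, 90.3]
ft_force: [-0.5, -0.7, 0.2]
finger_gap: 34.3
grip_force: 0.0
```

```bash
cat > h.py <<'E'
import numpy as np,cv2
def load(n): return dict(np.load("pics/%s.npz"%n))
def ray(d,uv):
    T=d["camera_from_world"];R=T[:3,:3];c=-R.T@T[:3,3]
    v=np.array([(uv[0]-d["cx"])/d["fx"],-(uv[1]-d["cy"])/d["fy"],-1.])
    return c,R.T@v
def onz(d,uv,z):
    c,v=ray(d,uv); return c+v*(z-c[2])/v[2]
def tri(ds,uvs):
    A=np.zeros((3,3));b=np.zeros(3)
    for d,uv in zip(ds,uvs):
        c,v=ray(d,uv);v=v/np.linalg.norm(v);P=np.eye(3)-np.outer(v,v);A+=P;b+=P@c
    X=np.linalg.solve(A,b)
    return X
def proj(d,X):
    p=d["camera_from_world"]@np.append(X,1); return np.array([d["cx"]+d["fx"]*p[0]/-p[2],d["cy"]+d["fy"]*p[1]/p[2]])
E
python3 - <<'E'
from bench import r
from h import *
d=r.snapshot("wrist"); np.savez("pics/w2.npz",**d)
for n in("w1","w2"):
    d=load(n); im=d["pixels"]
    c=proj(d,[567,8,49]); s=90
    x0,y0=int(c[0]-s),max(0,int(c[1]-s)); crop=im[y0:y0+2*s,x0:x0+2*s]
    hsv=cv2.cvtColor(im,cv2.COLOR_BGR2HSV); m=cv2.inRange(hsv,(15,110,70),(35,255,255))
    nn,l,st,ce=cv2.connectedComponentsWithStats(m)
    print(n,x0,y0,np.round(r.sense()["tool_pos"],1))
    for i in range(1,nn):
        if st[i,4]>40 and np.hypot(*(ce[i]-c))<100: 
            rc=cv2.minAreaRect(np.argwhere(l==i)[:,::-1].astype(np.float32)); print(st[i],np.round(ce[i],1),np.round(np.array(rc[1]),1),round(rc[2]))
    cv2.imwrite("pics/%sc.png"%n,cv2.resize(crop,None,fx=3,fy=3,interpolation=0))
a,b=cv2.imread("pics/w1c.png"),cv2.imread("pics/w2c.png")
h=min(a.shape[0],b.shape[0]); o=np.hstack([a[:h],b[:h]]); cv2.imwrite("pics/c12.png",cv2.resize(o,(800,int(800*h/o.shape[1])))); print(o.shape)
E
```

```text
w1 237 91 [557.7 -49.5 190.1]
[278 126  35  20 445] [295.1 135.9] [34. 19.] 0
[364 139  23  33 480] [374.3 154.2] [20.6 33.2] 13
[ 305  160   43   42 1108] [325.8 180. ] [41.  41.7] 45
[266 200  28  28 426] [279.5 211.8] [18.3 32.6] 27
[342 215  27  28 423] [354.8 227.7] [31.5 19. ] 69
w2 241 38 [557.7 -49.5 190.1]
[270  53  43  28 781] [291.9  66.2] [42.  26.9] 13
[375  67  32  43 775] [390.1  88.8] [24.5 46.4] 39
[ 304  101   52   53 1707] [329.3 126.8] [52. 51.] 90
[256 151  34  31 584] [273.4 164.6] [22.8 38.5] 27
[349 171  33  32 562] [364.2 184.8] [38.7 21.5] 65
(540, 1080, 3)
```

View pics/c12.png

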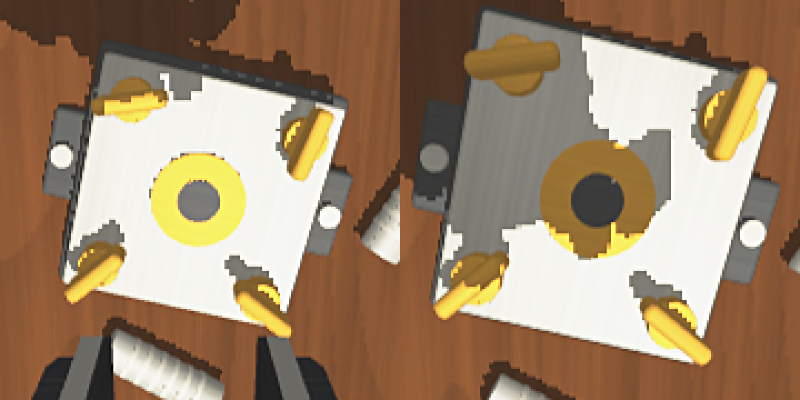

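Run:
```python
from h import *
d1,d2=load("w1"),load("w2"); k=800/1080*3
P1=lambda p:np.array([p[0]/k+237,p[1]/k+91]); P2=lambda p:np.array([(p[0]-400)/k+241,p[1]/k+38])
c=tri([d1,d2],[(325.8,180.8),(329.9,127.3)]); print("ring",c)
# flange edges: white/grey boundary corners by display
co1=[(102,50),(347,103),(280,325),(65,277)]; co2=[(482,12),(777,80),(697,362),(434,300)]
q=[tri([d1,d2],[P1(a),P2(b)]) for a,b in zip(co1,co2)]; print(np.round(q,1))
Q=[onz(d2,P2(b),49) for b in co2]; Q=np.array(Q); print(np.round(Q,1),Q.mean(0))
for i in range(4):
    e=Q[(i+1)%4]-Q[i]; print(np.hypot(*e[:2]),(np.degrees(np.arctan2(e[1],e[0]))+45)%90-45)
w1=[((93,107),(167,97)),((325,115),(303,175)),((238,290),(290,330)),((68,297),(123,258))]
w2=[((467,65),(558,53)),((757,75),(720,155)),((648,308),(708,358)),((440,313),(505,257))]
for i in range(4):
    m=tri([d1,d2],[np.mean([P1(p) for p in w1[i]],0),np.mean([P2(p) for p in w2[i]],0)])
    for d,P,w in((d1,P1,w1),(d2,P2,w2)):
        e=np.array([onz(d,P(p),80) for p in w[i]]); v=e[1]-e[0]
        print(i,np.round(m,1),np.round(e.mean(0),1),np.hypot(*v[:2]).round(1),np.degrees(np.arctan2(v[1],v[0])).round(1))
```

```text
ring [565.13021836   9.80756061  53.95135547]
[[518.2  81.   40.9]
 [638.7  56.5  41. ]
 [612.3 -64.1  40.9]
 [494.8 -34.3  47.3]]
[[519.7  79.5  49. ]
 [636.2  55.7  49. ]
 [611.5 -61.8  49. ]
 [494.5 -34.1  49. ]] [565.49314536   9.79465147  49.        ]
118.89830633709987 -11.54213041399531
120.07493334245403 -11.884316920654385
120.18687148852464 -13.312753141119885
116.37553439345132 -12.501390564630057
0 [533.7  59.3  75.6] [534.1  59.6  80. ] 32.9 7.9
0 [533.7  59.3  75.6] [534.   58.7  80. ] 32.3 7.1
1 [616.4  40.8  76. ] [616.1  41.1  80. ] 28.1 -106.8
1 [616.4  40.8  76. ] [614.8  40.4  80. ] 29.2 -112.4
2 [598.8 -43.1  69.3] [597.3 -38.6  80. ] 33.2 -38.5
2 [598.8 -43.1  69.3] [597.4 -40.5  80. ] 32.0 -39.3
3 [517.  -21.   83.5] [516.1 -22.5  80. ] 33.4 36.6
3 [517.  -21.   83.5] [516.5 -21.8  80. ] 34.2 40.2
```

Block centre is (565.3, 9.8) at yaw −12.2°, and the triangulated heights are about 50 and 76–80, consistent with the text. Predicted nut axes are nut0 (533.4,59.5), nut1 (615.3,41.5), nut2 (597.5,−40.1) and nut3 (515.6,−22.2), with wings at 7.5°, 70°, −39° and 38°. The tool's yaw is along the wing. Going to nut0 at yaw 187.5, TCP z 67.

step_arm(
  delta_pos=[
    [-0.0158,0.0686,-0.059],
    [-0.0158,0.0686,-0.059],
    [-0.0158,0.0686,-0.059],
    [-0.0158,0.0686,-0.059],
    [-0.0158,0.0686,-0.059],
    [-0.0158,0.0686,-0.059],
    [-0.0158,0.0686,-0.059],
    [-0.0158,0.0686,-0.059],
  ],
  spin=[0.054,0.054,0.054,0.054,0.054,0.054,0.054,0.054],
)

```text
time: 3.32
tool_pos: [533.7, 61.5, 97.6]
tcp_rot: [179.9, 0.1, 168.5]
ft_force: [-0.9, -0.3, -0.2]
finger_gap: 33.9
grip_force: 0.0
```

step_arm(
  delta_pos=[
    [0,0,0],
    [0,0,0],
    [0,0,0],
  ],
  spin=[0.054,0.054,0],
)

```text
time: 3.7
tool_pos: [533.8, 60.8, 97.8]
tcp_rot: [180.0, 0.1, -172.5]
ft_force: [-0.1, 0.3, -0.2]
finger_gap: 34.1
grip_force: 0.0
```

Run:
```python
from bench import r
from h import *
d=r.snapshot("wrist"); np.savez("pics/w3.npz",**d); s=r.sense();print(s["tool_pos"],s["tcp_rot"],s["wrist_torque"],s["ft_force"])
c=proj(d,[533.4,59.5,80]); print(c)
im=d["pixels"].copy()
for z,col in((81,(0,0,255)),(59,(255,0,0))):
    a=np.radians(7.5); v=17*np.array([np.cos(a),np.sin(a),0])
    p=[tuple(np.int32(proj(d,np.array([533.4,59.5,z])+q*v))) for q in(-1,1)]; cv2.line(im,p[0],p[1],col,1)
p=proj(d,s["tool_pos"]);cv2.circle(im,tuple(np.int32(p)),3,(0,255,0),1)
cv2.imwrite("pics/w3.png",im)
```

```text
[533.73891982  60.56723121  97.65518424] [ 1.79987614e+02  6.64837271e-02 -1.72633714e+02] [ 0.02366025  0.01296454 -0.00682687] [ 0.58037886 -0.38506083 -0.47354719]
[317.72001609 241.41968874]
```

View pics/w3.png

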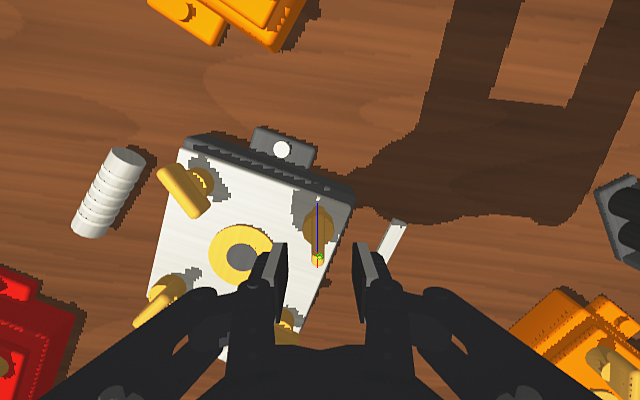

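The wing at (318,235) sits midway between the fingers at (280) and (358), aligned with them. Descending and gripping.

step_arm(
  delta_pos=[
    [0,0,-0.075],
    [0,0,-0.075],
  ],
  spin=[0,0],
)

```text
time: 4.0
tool_pos: [533.2, 59.7, 65.7]
tcp_rot: [180.0, -0.0, -172.6]
ft_force: [-0.8, -0.1, 0.6]
finger_gap: 34.0
grip_force: 0.0
```

step_arm(
  delta_pos=[
    [0,0,0],
    [0,0,0],
    [0,0,0],
  ],
  spin=[0,0,0],
  gripper=-1,
  squeeze=80,
)

```text
time: 4.38
tool_pos: [532.5, 59.5, 66.1]
tcp_rot: [180.0, -0.1, -172.5]
ft_force: [-2.1, -0.8, -6.8]
finger_gap: 5.7
grip_force: 80.2
```

```bash
cat > s.py <<'E'
from bench import r
s=r.sense()
for k in("time","tool_pos","tcp_rot","ft_force","wrist_torque","finger_gap","grip_force"): print(k,s[k] if isinstance(s[k],float) else s[k].round(3))
E
python3 s.py
```

```text
time 4.375
tool_pos [532.526  59.476  66.118]
tcp_rot [ 1.79990e+02 -1.09000e-01 -1.72496e+02]
ft_force [-2.086 -0.756 -6.766]
wrist_torque [-0.048  0.28   0.059]
finger_gap 5.678848204753807
grip_force 80.15744805335999
```

step_arm(
  delta_pos=[
    [0,0,-0.0022],
    [0,0,-0.0022],
    [0,0,-0.0022],
    [0,0,-0.0022],
    [0,0,-0.0022],
    [0,0,0],
  ],
  spin=[-0.0556,-0.0556,-0.0556,-0.0556,-0.0556,0],
)

```text
time: 5.12
tool_pos: [532.7, 60.0, 64.0]
tcp_rot: [-180.0, -0.1, 137.5]
ft_force: [-0.6, 3.2, -8.8]
finger_gap: 5.6
grip_force: 79.9
```

```bash
python3 s.py
```

```text
time 5.125
tool_pos [532.685  60.015  64.005]
tcp_rot [-1.79978e+02 -9.00000e-02  1.37535e+02]
ft_force [-0.571  3.206 -8.782]
wrist_torque [0.56  0.242 0.124]
finger_gap 5.611916776799409
grip_force 79.90560293197632
```

step_arm(
  delta_pos=[
    [0,0,0],
    [0,0,0],
    [0,0,0.08],
    [0,0,0.08],
    [0.107,-0.166,0],
    [0.107,-0.166,0],
    [0.107,-0.166,0],
    [0,0,0],
  ],
  spin=[0,0,0,0,0.01,0.0095,0,0],
  gripper=-0.2,
)

```text
time: 6.12
tool_pos: [599.6, -42.6, 98.7]
tcp_rot: [179.9, 0.2, 140.9]
ft_force: [-0.8, 0.3, -0.6]
finger_gap: 34.4
grip_force: 0.0
```

step_arm(
  delta_pos=[
    [0,0,-0.0745],
    [0,0,-0.0745],
    [0,0,0],
  ],
  spin=[0,0,0],
)

```text
time: 6.5
tool_pos: [595.3, -38.9, 64.2]
tcp_rot: [-179.9, -0.2, 141.1]
ft_force: [-0.6, 0.3, -0.0]
finger_gap: 34.4
grip_force: 0.0
```

step_arm(
  delta_pos=[
    [0,0,0],
    [0,0,0],
    [0,0,0],
  ],
  spin=[0,0,0],
  gripper=-1,
)

```text
time: 6.88
tool_pos: [597.1, -40.5, 67.4]
tcp_rot: [-179.9, -0.0, 141.0]
ft_force: [-4.6, -2.5, 2.7]
finger_gap: 5.7
grip_force: 79.3
```

```bash
python3 s.py
```

```text
time 6.875
tool_pos [597.051 -40.493  67.409]
tcp_rot [-1.79921e+02 -1.90000e-02  1.40993e+02]
ft_force [-4.571 -2.463  2.721]
wrist_torque [-0.374  0.802 -0.017]
finger_gap 5.654399384463126
grip_force 79.33470368385315
```

step_arm(
  delta_pos=[
    [0,0,-0.0022],
    [0,0,-0.0022],
    [0,0,-0.0022],
    [0,0,-0.0022],
    [0,0,-0.0022],
    [0,0,0],
  ],
  spin=[-0.0556,-0.0556,-0.0556,-0.0556,-0.0556,0],
)

```text
time: 7.62
tool_pos: [597.2, -40.6, 65.3]
tcp_rot: [-180.0, 0.1, 90.9]
ft_force: [-5.9, -3.0, 3.9]
finger_gap: 6.2
grip_force: 79.6
```

```bash
python3 s.py
```

```text
time 7.625
tool_pos [597.186 -40.582  65.277]
tcp_rot [-1.79953e+02  5.00000e-02  9.08950e+01]
ft_force [-5.906 -2.957  3.888]
wrist_torque [-0.464  0.946  0.16 ]
finger_gap 6.165237043132933
grip_force 79.56228375434875
```

step_arm(
  delta_pos=[
    [0,0,0],
    [0,0,0],
    [0,0,0.08],
    [0,0,0.08],
    [0.03,0.136,0],
    [0.03,0.136,0],
    [0.0285,0.1355,0],
    [0,0,0],
  ],
  spin=[0,0,0,0,-0.04,-0.04,-0.0367,0],
  gripper=-0.2,
)

```text
time: 8.62
tool_pos: [616.3, 43.3, 98.5]
tcp_rot: [179.9, -0.1, 70.1]
ft_force: [-0.4, 0.2, -0.1]
finger_gap: 34.2
grip_force: 0.0
```

step_arm(
  delta_pos=[
    [0,0,-0.0745],
    [0,0,-0.0745],
    [0,0,0],
  ],
  spin=[0,0,0],
)

```text
time: 9.0
tool_pos: [613.2, 40.7, 64.0]
tcp_rot: [-179.7, 0.1, 69.9]
ft_force: [-1.1, -0.1, -0.2]
finger_gap: 33.9
grip_force: 0.0
```

step_arm(
  delta_pos=[
    [0,0,0],
    [0,0,0],
    [0,0,0],
  ],
  spin=[0,0,0],
  gripper=-1,
)

```text
time: 9.38
tool_pos: [615.3, 41.2, 67.4]
tcp_rot: [180.0, 0.0, 69.9]
ft_force: [-3.5, -1.2, 2.8]
finger_gap: 5.7
grip_force: 79.9
```

```bash
python3 s.py
```

```text
time 9.375
tool_pos [615.326  41.21   67.373]
tcp_rot [1.79988e+02 1.70000e-02 6.99470e+01]
ft_force [-3.496 -1.15   2.825]
wrist_torque [-0.196  0.569 -0.054]
finger_gap 5.718037155465046
grip_force 79.86859560012817
```

step_arm(
  delta_pos=[
    [0,0,-0.0022],
    [0,0,-0.0022],
    [0,0,-0.0022],
    [0,0,-0.0022],
    [0,0,-0.0022],
    [0,0,0],
  ],
  spin=[-0.0556,-0.0556,-0.0556,-0.0556,-0.0556,0],
)

```text
time: 10.12
tool_pos: [615.3, 41.2, 65.2]
tcp_rot: [180.0, 0.0, 20.0]
ft_force: [-5.2, -1.8, 5.1]
finger_gap: 5.6
grip_force: 80.2
```

```bash
python3 s.py
```

```text
time 10.125
tool_pos [615.316  41.228  65.209]
tcp_rot [1.79978e+02 2.00000e-03 1.99620e+01]
ft_force [-5.155 -1.84   5.094]
wrist_torque [-0.344  0.815  0.135]
finger_gap 5.637988025045984
grip_force 80.1743495464325
```

step_arm(
  delta_pos=[
    [0,0,0],
    [0,0,0],
    [0,0,0.08],
    [0,0,0.08],
    [-0.1665,-0.106,0],
    [-0.1665,-0.106,0],
    [-0.1655,-0.1065,0],
    [0,0,0],
  ],
  spin=[0,0,0,0,0.03,0.03,0.04,0],
  gripper=-0.2,
)

```text
time: 11.12
tool_pos: [514.4, -23.3, 97.8]
tcp_rot: [180.0, -0.0, 37.9]
ft_force: [0.3, 0.2, 0.2]
finger_gap: 34.3
grip_force: 0.0
```

step_arm(
  delta_pos=[
    [0,0,-0.0745],
    [0,0,-0.0745],
    [0,0,0],
  ],
  spin=[0,0,0],
)

```text
time: 11.5
tool_pos: [514.3, -21.6, 64.5]
tcp_rot: [-179.8, 0.2, 37.9]
ft_force: [-0.6, -0.3, -0.2]
finger_gap: 34.0
grip_force: 0.0
```

step_arm(
  delta_pos=[
    [0,0,0],
    [0,0,0],
    [0,0,0],
  ],
  spin=[0,0,0],
  gripper=-1,
)

```text
time: 11.88
tool_pos: [515.7, -21.9, 67.2]
tcp_rot: [-180.0, -0.0, 37.9]
ft_force: [-1.5, 2.9, -0.7]
finger_gap: 5.8
grip_force: 79.6
```

```bash
python3 s.py
```

```text
time 11.875
tool_pos [515.739 -21.866  67.175]
tcp_rot [-1.79985e+02 -2.80000e-02  3.79140e+01]
ft_force [-1.471  2.871 -0.742]
wrist_torque [ 0.517  0.162 -0.021]
finger_gap 5.75569410269416
grip_force 79.59699153900146
```

step_arm(
  delta_pos=[
    [0,0,-0.0022],
    [0,0,-0.0022],
    [0,0,-0.0022],
    [0,0,-0.0022],
    [0,0,-0.0022],
    [0,0,0],
  ],
  spin=[-0.0556,-0.0556,-0.0556,-0.0556,-0.0556,0],
)

```text
time: 12.62
tool_pos: [515.9, -22.6, 65.0]
tcp_rot: [180.0, -0.0, -12.1]
ft_force: [-1.4, -0.6, 1.5]
finger_gap: 5.7
grip_force: 79.8
```

```bash
python3 s.py
```

```text
time 12.625
tool_pos [515.892 -22.588  65.04 ]
tcp_rot [ 1.79977e+02 -4.80000e-02 -1.20840e+01]
ft_force [-1.373 -0.65   1.471]
wrist_torque [-0.181  0.219  0.161]
finger_gap 5.722272263985017
grip_force 79.77315187454224
```

step_arm(
  delta_pos=[
    [0,0,0],
    [0,0,0],
    [0,0,0.08],
    [0,0,0.08],
    [0,0,0],
    [0.03,0.136,0],
    [0.03,0.136,0],
    [0.03,0.138,0],
  ],
  spin=[0,0,0,0.0554,0.0554,0.0554,0.0554,0.0554],
  gripper=-0.2,
)

```text
time: 13.62
tool_pos: [534.4, 60.6, 98.2]
tcp_rot: [179.9, -0.1, 38.1]
ft_force: [0.7, -0.7, -0.6]
finger_gap: 33.9
grip_force: 0.0
```

Run:
```python
from bench import r
import cv2
d=r.snapshot("top"); cv2.imwrite("pics/t2.png",cv2.resize(d["pixels"][130:250,230:370],None,fx=4,fy=4))
```

step_arm(
  delta_pos=[
    [0,0,0],
    [0,0,0],
    [0,0,0],
    [0,0,0],
    [0,0,0],
    [0,0,0],
    [0,0,0],
    [0,0,0],
  ],
  spin=[0.0554,0.0554,0.0554,0.0554,0.0554,0.0554,0.0554,0.0554],
)

```text
time: 14.68
tool_pos: [534.1, 59.7, 98.1]
tcp_rot: [179.9, 0.0, 117.8]
ft_force: [0.3, 0.3, -0.1]
finger_gap: 34.2
grip_force: 0.0
```

step_arm(
  delta_pos=[
    [0,0,0],
    [0,0,0],
  ],
  spin=[0.0554,0.0554],
)

```text
time: 14.92
tool_pos: [534.1, 59.7, 98.0]
tcp_rot: [179.9, 0.1, 137.8]
ft_force: [-0.9, -0.6, 0.9]
finger_gap: 33.7
grip_force: 0.0
```

```bash
python3 s.py
python3 - <<'E'
from bench import r
import cv2
d=r.snapshot("wrist"); cv2.imwrite("pics/w4.png",d["pixels"])
E
```

```text
time 14.925
tool_pos [534.12   59.735  98.049]
tcp_rot [1.79947e+02 5.50000e-02 1.37789e+02]
ft_force [-0.904 -0.595  0.893]
wrist_torque [ 0.054 -0.006 -0.017]
finger_gap 33.724106444592636
grip_force 0.0
```

View pics/w4.png

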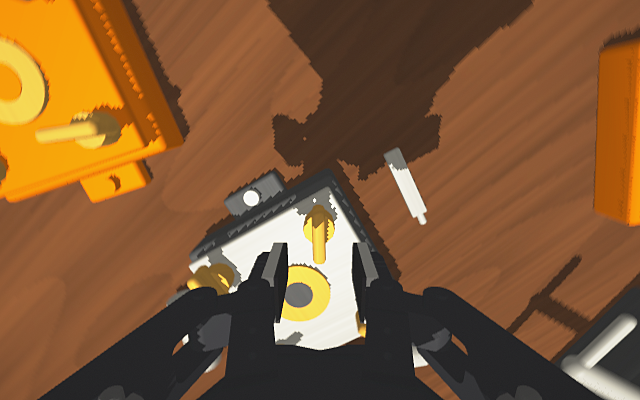

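Nut0's wing at (318,240) is still lined up between the fingers and the flange looks level. Starting the second round.

step_arm(
  delta_pos=[
    [0,0,-0.08],
    [0,0,-0.08],
    [0,0,0],
  ],
  spin=[0,0,0],
)

```text
time: 15.35
tool_pos: [531.5, 59.7, 62.0]
tcp_rot: [-179.8, -0.2, 137.3]
ft_force: [0.2, 1.2, -0.7]
finger_gap: 34.3
grip_force: 0.0
```

step_arm(
  delta_pos=[
    [0,0,0],
    [0,0,0],
    [0,0,0],
  ],
  spin=[0,0,0],
  gripper=-1,
)

```text
time: 15.72
tool_pos: [533.6, 59.5, 65.1]
tcp_rot: [-180.0, 0.0, 137.4]
ft_force: [-4.0, -1.7, 2.3]
finger_gap: 5.8
grip_force: 79.7
```

```bash
python3 s.py
```

```text
time 15.725
tool_pos [533.556  59.536  65.066]
tcp_rot [-1.79979e+02  1.00000e-02  1.37432e+02]
ft_force [-4.013 -1.727  2.257]
wrist_torque [-0.385  0.498 -0.01 ]
finger_gap 5.798913826576299
grip_force 79.70030307769775
```

step_arm(
  delta_pos=[
    [0,0,-0.0016],
    [0,0,-0.0016],
    [0,0,-0.0008],
    [0,0,-0.0008],
  ],
  spin=[-0.04,-0.04,-0.02,-0.02],
)

```text
time: 16.23
tool_pos: [533.5, 59.5, 64.2]
tcp_rot: [-180.0, 0.0, 115.7]
ft_force: [-3.8, -3.0, 3.9]
finger_gap: 5.7
grip_force: 80.0
```

```bash
python3 s.py|grep -E "torque|time"
```

```text
time 16.225
wrist_torque [-0.392  0.6    0.023]
```

step_arm(
  delta_pos=[
    [0,0,-0.0008],
    [0,0,-0.0008],
  ],
  spin=[-0.02,-0.02],
)

```text
time: 16.48
tool_pos: [533.5, 59.5, 63.8]
tcp_rot: [-180.0, 0.0, 108.5]
ft_force: [-3.4, -2.3, 3.5]
finger_gap: 5.6
grip_force: 79.9
```

```bash
python3 s.py|grep -E "torque|time|rot|force"
```

```text
time 16.475
tcp_rot [-1.79981e+02  2.60000e-02  1.08527e+02]
ft_force [-3.365 -2.297  3.54 ]
wrist_torque [-0.429  0.639  0.158]
grip_force 79.88587975502014
```

step_arm(
  delta_pos=[
    [0,0,0],
    [0,0,0],
    [0,0,0.0832],
    [0,0,0.0832],
    [0.106,-0.167,0],
    [0.106,-0.167,0],
    [0.1065,-0.166,0],
    [0,0,0],
  ],
  spin=[0,0,0,0,-0.04,-0.04,-0.0189,0],
  gripper=-0.2,
)

```text
time: 17.48
tool_pos: [599.2, -42.7, 98.7]
tcp_rot: [179.8, 0.1, 90.7]
ft_force: [-0.3, 0.4, 0.4]
finger_gap: 34.0
grip_force: 0.0
```

step_arm(
  delta_pos=[
    [0,0,-0.08],
    [0,0,-0.08],
    [0,0,0],
  ],
  spin=[0,0,0],
)

```text
time: 17.85
tool_pos: [594.9, -39.1, 61.8]
tcp_rot: [-179.7, -0.1, 90.9]
ft_force: [-0.7, 0.1, 0.1]
finger_gap: 34.1
grip_force: 0.0
```

step_arm(
  delta_pos=[
    [0,0,0],
    [0,0,0],
    [0,0,0],
  ],
  spin=[0,0,0],
  gripper=-1,
)

```text
time: 18.23
tool_pos: [597.1, -39.9, 65.2]
tcp_rot: [-180.0, -0.0, 90.9]
ft_force: [-5.1, 1.3, 3.3]
finger_gap: 5.7
grip_force: 79.9
```

```bash
python3 s.py
```

```text
time 18.225
tool_pos [597.064 -39.911  65.202]
tcp_rot [-1.79974e+02 -2.10000e-02  9.08580e+01]
ft_force [-5.128  1.254  3.263]
wrist_torque [0.318 0.823 0.034]
finger_gap 5.697342972490143
grip_force 79.90985155105591
```

step_arm(
  delta_pos=[
    [0,0,-0.0016],
    [0,0,-0.0016],
    [0,0,-0.0008],
    [0,0,-0.0008],
  ],
  spin=[-0.04,-0.04,-0.02,-0.02],
)

```text
time: 18.73
tool_pos: [597.4, -40.0, 64.2]
tcp_rot: [180.0, -0.0, 69.1]
ft_force: [-3.4, 1.7, 4.7]
finger_gap: 5.5
grip_force: 79.9
```

```bash
python3 s.py|grep -E "torque|time"
```

```text
time 18.725
wrist_torque [ 0.279  0.621 -0.006]
```

step_arm(
  delta_pos=[
    [0,0,-0.0008],
    [0,0,-0.0008],
  ],
  spin=[-0.02,-0.02],
)

```text
time: 18.98
tool_pos: [597.4, -40.1, 64.0]
tcp_rot: [180.0, -0.0, 61.9]
ft_force: [-3.1, 1.2, 2.6]
finger_gap: 5.7
grip_force: 79.7
```

```bash
python3 s.py|grep -E "torque|time|rot|force"
```

```text
time 18.975
tcp_rot [ 1.79988e+02 -1.70000e-02  6.19380e+01]
ft_force [-3.117  1.221  2.622]
wrist_torque [0.169 0.511 0.116]
grip_force 79.74043607711792
```

step_arm(
  delta_pos=[
    [0,0,0],
    [0,0,0],
    [0,0,0.0832],
    [0,0,0.0832],
    [0.03,0.136,0],
    [0.03,0.136,0],
    [0.03,0.136,0],
    [0,0,0],
  ],
  spin=[0,0,0,-0.05,-0.05,-0.05,-0.05,-0.034],
  gripper=-0.2,
)

```text
time: 19.98
tool_pos: [616.3, 43.4, 98.4]
tcp_rot: [180.0, -0.1, 19.8]
ft_force: [0.2, -0.4, -0.5]
finger_gap: 33.9
grip_force: 0.0
```

step_arm(
  delta_pos=[
    [0,0,-0.08],
    [0,0,-0.08],
    [0,0,0],
  ],
  spin=[0,0,0],
)

```text
time: 20.35
tool_pos: [613.2, 41.0, 61.9]
tcp_rot: [-179.9, 0.3, 20.0]
ft_force: [-0.2, 0.2, 0.1]
finger_gap: 34.3
grip_force: 0.0
```

step_arm(
  delta_pos=[
    [0,0,0],
    [0,0,0],
    [0,0,0],
  ],
  spin=[0,0,0],
  gripper=-1,
)

```text
time: 20.72
tool_pos: [615.5, 41.3, 65.2]
tcp_rot: [180.0, -0.0, 19.9]
ft_force: [-1.1, -0.3, 0.3]
finger_gap: 5.4
grip_force: 80.0
```

```bash
python3 s.py
```

```text
time 20.725
tool_pos [615.467  41.294  65.186]
tcp_rot [ 1.7999e+02 -2.2000e-02  1.9930e+01]
ft_force [-1.129 -0.29   0.348]
wrist_torque [-0.036  0.214  0.019]
finger_gap 5.392421397004856
grip_force 80.03203511238098
```

step_arm(
  delta_pos=[
    [0,0,-0.0016],
    [0,0,-0.0016],
    [0,0,-0.0008],
    [0,0,-0.0008],
  ],
  spin=[-0.04,-0.04,-0.02,-0.02],
)

```text
time: 21.22
tool_pos: [615.5, 41.2, 64.2]
tcp_rot: [180.0, -0.0, -1.8]
ft_force: [-1.1, -0.8, 0.8]
finger_gap: 5.8
grip_force: 80.2
```

```bash
python3 s.py|grep -E "torque|time"
```

```text
time 21.225
wrist_torque [-0.099  0.275 -0.03 ]
```

step_arm(
  delta_pos=[
    [0,0,-0.0008],
    [0,0,-0.0008],
  ],
  spin=[-0.02,-0.02],
)

```text
time: 21.48
tool_pos: [615.5, 41.2, 63.9]
tcp_rot: [180.0, -0.0, -9.0]
ft_force: [-2.0, -0.9, 0.9]
finger_gap: 5.6
grip_force: 80.1
```

```bash
python3 s.py|grep -E "torque|time|rot|force"
```

```text
time 21.475
tcp_rot [ 1.79989e+02 -3.30000e-02 -8.98100e+00]
ft_force [-2.017 -0.879  0.942]
wrist_torque [-0.136  0.284  0.15 ]
grip_force 80.1104736328125
```

step_arm(
  delta_pos=[
    [0,0,0],
    [0,0,0],
    [0,0,0.0832],
    [0,0,0.0832],
    [-0.166,-0.106,0],
    [-0.166,-0.106,0],
    [-0.166,-0.106,0],
    [0,0,0],
  ],
  spin=[0,0,0,0,-0.0183,0,0,0],
  gripper=-0.2,
)

```text
time: 22.48
tool_pos: [514.4, -23.4, 97.8]
tcp_rot: [180.0, -0.0, -12.3]
ft_force: [0.1, 0.3, 0.3]
finger_gap: 34.1
grip_force: 0.0
```

step_arm(
  delta_pos=[
    [0,0,-0.08],
    [0,0,-0.08],
    [0,0,0],
  ],
  spin=[0,0,0],
)

```text
time: 22.85
tool_pos: [514.3, -21.6, 62.2]
tcp_rot: [180.0, 0.2, -12.1]
ft_force: [-1.4, 0.8, -0.0]
finger_gap: 33.9
grip_force: 0.0
```

step_arm(
  delta_pos=[
    [0,0,0],
    [0,0,0],
    [0,0,0],
  ],
  spin=[0,0,0],
  gripper=-1,
)

```text
time: 23.22
tool_pos: [515.9, -22.4, 65.0]
tcp_rot: [180.0, -0.0, -12.2]
ft_force: [0.5, -1.2, -1.9]
finger_gap: 5.6
grip_force: 79.7
```

```bash
python3 s.py
```

```text
time 23.225
tool_pos [515.91  -22.44   64.971]
tcp_rot [ 1.79985e+02 -2.60000e-02 -1.21720e+01]
ft_force [ 0.457 -1.241 -1.906]
wrist_torque [-0.334 -0.003  0.061]
finger_gap 5.606658306504812
grip_force 79.73805785179138
```

step_arm(
  delta_pos=[
    [0,0,-0.0016],
    [0,0,-0.0016],
    [0,0,-0.0008],
    [0,0,-0.0008],
  ],
  spin=[-0.04,-0.04,-0.02,-0.02],
)

```text
time: 23.72
tool_pos: [515.8, -22.8, 64.0]
tcp_rot: [180.0, -0.0, -33.9]
ft_force: [-1.3, -4.0, 0.7]
finger_gap: 5.4
grip_force: 79.9
```

```bash
python3 s.py|grep -E "torque|time"
```

```text
time 23.725
wrist_torque [-0.561  0.184  0.028]
```

step_arm(
  delta_pos=[
    [0,0,-0.0008],
    [0,0,-0.0008],
  ],
  spin=[-0.02,-0.02],
)

```text
time: 23.98
tool_pos: [515.8, -22.9, 63.7]
tcp_rot: [180.0, -0.0, -41.1]
ft_force: [-2.1, -4.2, 0.5]
finger_gap: 5.9
grip_force: 79.9
```

```bash
python3 s.py|grep -E "torque|time|rot|force"
```

```text
time 23.975
tcp_rot [ 1.79966e+02 -4.70000e-02 -4.10900e+01]
ft_force [-2.138 -4.242  0.473]
wrist_torque [-0.649  0.238  0.182]
grip_force 79.90393996238708
```

step_arm(
  delta_pos=[
    [0,0,0],
    [0,0,0],
    [0,0,0.0832],
    [0,0,0.0832],
    [0,0,0],
    [0.03,0.136,0],
    [0.03,0.136,0],
    [0.029,0.138,0],
  ],
  spin=[0,0,0,0.0554,0.0554,0.0554,0.0554,0.0554],
  gripper=-0.2,
)

```text
time: 24.98
tool_pos: [534.4, 60.7, 98.4]
tcp_rot: [180.0, -0.1, 9.2]
ft_force: [-0.1, 0.5, 0.2]
finger_gap: 34.4
grip_force: 0.0
```

step_arm(
  delta_pos=[
    [0,0,0],
    [0,0,0],
    [0,0,0],
    [0,0,0],
    [0,0,0],
    [0,0,0],
    [0,0,0],
    [0,0,0],
  ],
  spin=[0.0554,0.0554,0.0554,0.0554,0.0554,0.0554,0.0554,0.0554],
)

```text
time: 25.98
tool_pos: [534.2, 59.9, 98.3]
tcp_rot: [179.9, -0.0, 89.0]
ft_force: [-0.2, -0.2, 1.1]
finger_gap: 34.3
grip_force: 0.0
```

step_arm(
  delta_pos=[
    [0,0,0],
    [0,0,0],
    [0,0,-0.08],
    [0,0,-0.083],
    [0,0,0],
  ],
  spin=[0.0554,0.0554,0,0,0],
)

```text
time: 26.6
tool_pos: [531.4, 59.7, 61.5]
tcp_rot: [-179.8, -0.1, 108.5]
ft_force: [-0.1, -0.1, 1.2]
finger_gap: 34.1
grip_force: 0.0
```

step_arm(
  delta_pos=[
    [0,0,0],
    [0,0,0],
    [0,0,0],
  ],
  spin=[0,0,0],
  gripper=-1,
)

```text
time: 26.98
tool_pos: [533.4, 59.7, 64.5]
tcp_rot: [-180.0, 0.0, 108.6]
ft_force: [-4.4, -0.8, 4.0]
finger_gap: 5.7
grip_force: 79.7
```

```bash
python3 s.py
```

```text
time 26.975
tool_pos [533.407  59.681  64.536]
tcp_rot [-1.79986e+02  5.00000e-03  1.08595e+02]
ft_force [-4.418 -0.842  4.021]
wrist_torque [-0.142  0.67  -0.012]
finger_gap 5.715545362707648
grip_force 79.71504807472229
```

step_arm(
  delta_pos=[
    [0,0,-0.0008],
    [0,0,-0.0008],
  ],
  spin=[-0.019,-0.019],
)

```text
time: 27.22
tool_pos: [533.4, 59.7, 64.4]
tcp_rot: [-180.0, 0.0, 101.7]
ft_force: [-4.4, -1.9, 5.5]
finger_gap: 5.8
grip_force: 79.9
```

```bash
python3 s.py|grep -E "torque|time|rot"
```

```text
time 27.225
tcp_rot [-1.79992e+02  1.00000e-02  1.01660e+02]
wrist_torque [-0.141  0.75   0.216]
```

step_arm(
  delta_pos=[
    [0,0,-0.0008],
  ],
  spin=[-0.019],
)

```text
time: 27.35
tool_pos: [533.4, 59.7, 64.3]
tcp_rot: [-180.0, 0.0, 98.2]
ft_force: [-5.0, -1.0, 6.4]
finger_gap: 5.3
grip_force: 80.1
```

```bash
python3 s.py|grep -E "torque|time|rot"
```

```text
time 27.35
tcp_rot [-1.79992e+02  1.30000e-02  9.82450e+01]
wrist_torque [-0.133  0.902  0.278]
```

step_arm(
  delta_pos=[
    [0,0,0],
    [0,0,0],
    [0,0,0.0827],
    [0,0,0.0827],
    [0.1065,-0.167,0],
    [0.1065,-0.167,0],
    [0.1065,-0.166,0],
    [0,0,0],
  ],
  spin=[0,0,0,-0.05,-0.05,-0.05,-0.052,0],
  gripper=-0.2,
)

```text
time: 28.35
tool_pos: [599.2, -42.7, 98.3]
tcp_rot: [179.9, -0.0, 61.8]
ft_force: [-0.7, 0.6, -0.5]
finger_gap: 34.2
grip_force: 0.0
```

step_arm(
  delta_pos=[
    [0,0,-0.08],
    [0,0,-0.083],
    [0,0,0],
  ],
  spin=[0,0,0],
)

```text
time: 28.72
tool_pos: [594.9, -39.0, 61.1]
tcp_rot: [-179.7, 0.1, 62.1]
ft_force: [0.2, 0.2, -0.5]
finger_gap: 34.0
grip_force: 0.0
```

step_arm(
  delta_pos=[
    [0,0,0],
    [0,0,0],
    [0,0,0],
  ],
  spin=[0,0,0],
  gripper=-1,
)

```text
time: 29.1
tool_pos: [597.5, -39.9, 64.7]
tcp_rot: [180.0, -0.0, 62.0]
ft_force: [-2.5, 2.4, 3.6]
finger_gap: 5.4
grip_force: 80.3
```

```bash
python3 s.py
```

```text
time 29.1
tool_pos [597.493 -39.88   64.7  ]
tcp_rot [ 1.79995e+02 -2.70000e-02  6.20070e+01]
ft_force [-2.499  2.449  3.64 ]
wrist_torque [0.407 0.499 0.024]
finger_gap 5.415884198122487
grip_force 80.2509355545044
```

step_arm(
  delta_pos=[
    [0,0,-0.0008],
    [0,0,-0.0008],
  ],
  spin=[-0.019,-0.019],
)

```text
time: 29.35
tool_pos: [597.6, -39.9, 64.5]
tcp_rot: [180.0, -0.0, 55.1]
ft_force: [-2.0, 1.7, 3.8]
finger_gap: 5.6
grip_force: 80.4
```

```bash
python3 s.py|grep -E "torque|time|rot"
```

```text
time 29.35
tcp_rot [ 1.79987e+02 -3.00000e-02  5.50630e+01]
wrist_torque [0.421 0.55  0.239]
```

step_arm(
  delta_pos=[
    [0,0,-0.0008],
  ],
  spin=[-0.019],
)

```text
time: 29.48
tool_pos: [597.6, -40.0, 64.4]
tcp_rot: [180.0, -0.0, 51.6]
ft_force: [-3.3, 2.2, 4.6]
finger_gap: 5.5
grip_force: 80.5
```

```bash
python3 s.py|grep -E "torque|time|rot"
```

```text
time 29.475
tcp_rot [ 1.79981e+02 -3.00000e-02  5.16410e+01]
wrist_torque [0.405 0.577 0.32 ]
```

step_arm(
  delta_pos=[
    [0,0,0],
    [0,0,0],
    [0,0,0.0827],
    [0,0,0.0827],
    [0.03,0.136,0],
    [0.03,0.136,0],
    [0.03,0.136,0],
    [0,0,0],
  ],
  spin=[0,0,0,-0.0561,-0.0561,-0.0561,-0.0561,-0.0561],
  gripper=-0.2,
)

```text
time: 30.48
tool_pos: [616.3, 43.3, 98.3]
tcp_rot: [-180.0, -0.1, 1.1]
ft_force: [-0.0, 0.0, -0.3]
finger_gap: 34.0
grip_force: 0.0
```

step_arm(
  delta_pos=[
    [0,0,0],
    [0,0,-0.08],
    [0,0,-0.083],
    [0,0,0],
  ],
  spin=[-0.0562,0,0,0],
)

```text
time: 30.98
tool_pos: [613.2, 41.2, 61.1]
tcp_rot: [180.0, 0.3, -8.8]
ft_force: [-0.2, -0.2, -0.3]
finger_gap: 34.1
grip_force: 0.0
```

step_arm(
  delta_pos=[
    [0,0,0],
    [0,0,0],
    [0,0,0],
  ],
  spin=[0,0,0],
  gripper=-1,
)

```text
time: 31.35
tool_pos: [615.6, 41.2, 64.6]
tcp_rot: [180.0, -0.0, -8.9]
ft_force: [-1.6, -0.9, 2.6]
finger_gap: 5.5
grip_force: 80.1
```

```bash
python3 s.py
```

```text
time 31.35
tool_pos [615.637  41.216  64.637]
tcp_rot [ 1.79995e+02 -3.30000e-02 -8.86400e+00]
ft_force [-1.646 -0.941  2.551]
wrist_torque [-0.132  0.277  0.002]
finger_gap 5.493317349216806
grip_force 80.06193995475769
```

step_arm(
  delta_pos=[
    [0,0,-0.0008],
    [0,0,-0.0008],
  ],
  spin=[-0.019,-0.019],
)

```text
time: 31.6
tool_pos: [615.7, 41.2, 64.5]
tcp_rot: [180.0, -0.0, -15.8]
ft_force: [-2.1, -0.4, 2.9]
finger_gap: 5.6
grip_force: 80.3
```

```bash
python3 s.py|grep -E "torque|time|rot"
```

```text
time 31.6
tcp_rot [ 1.79992e+02 -4.40000e-02 -1.58010e+01]
wrist_torque [-0.182  0.35   0.204]
```

step_arm(
  delta_pos=[
    [0,0,-0.0008],
  ],
  spin=[-0.019],
)

```text
time: 31.72
tool_pos: [615.7, 41.2, 64.4]
tcp_rot: [180.0, -0.0, -19.2]
ft_force: [-2.5, -1.2, 3.7]
finger_gap: 5.4
grip_force: 80.4
```

```bash
python3 s.py|grep -E "torque|time|rot"
```

```text
time 31.725
tcp_rot [ 1.79992e+02 -4.40000e-02 -1.92190e+01]
wrist_torque [-0.196  0.413  0.253]
```

step_arm(
  delta_pos=[
    [0,0,-0.0008],
  ],
  spin=[-0.019],
)

```text
time: 31.85
tool_pos: [615.6, 41.1, 64.3]
tcp_rot: [180.0, -0.0, -22.6]
ft_force: [-2.8, -1.1, 4.2]
finger_gap: 5.5
grip_force: 80.6
```

```bash
python3 s.py|grep -E "torque|time|rot"
```

```text
time 31.85
tcp_rot [ 1.79989e+02 -4.20000e-02 -2.26370e+01]
wrist_torque [-0.239  0.52   0.276]
```

step_arm(
  delta_pos=[
    [0,0,0],
    [0,0,0],
    [0,0,0.083],
    [0,0,0.083],
    [-0.166,-0.106,0],
    [-0.166,-0.106,0],
    [-0.1655,-0.107,0],
    [0,0,0],
  ],
  spin=[0,0,0,0,-0.04,-0.04,-0.022,0],
  gripper=-0.2,
)

```text
time: 32.85
tool_pos: [514.7, -23.6, 97.8]
tcp_rot: [-180.0, -0.0, -41.0]
ft_force: [0.3, 0.8, -1.3]
finger_gap: 34.4
grip_force: 0.0
```

step_arm(
  delta_pos=[
    [0,0,-0.08],
    [0,0,-0.083],
    [0,0,0],
  ],
  spin=[0,0,0],
)

```text
time: 33.22
tool_pos: [514.4, -21.8, 61.4]
tcp_rot: [179.9, 0.2, -40.9]
ft_force: [-0.6, 0.1, -0.1]
finger_gap: 34.0
grip_force: 0.0
```

step_arm(
  delta_pos=[
    [0,0,0],
    [0,0,0],
    [0,0,0],
  ],
  spin=[0,0,0],
  gripper=-1,
)

```text
time: 33.6
tool_pos: [515.8, -22.8, 64.3]
tcp_rot: [180.0, -0.0, -40.9]
ft_force: [-5.0, -1.8, 3.2]
finger_gap: 5.5
grip_force: 79.8
```

```bash
python3 s.py
```

```text
time 33.6
tool_pos [515.76  -22.773  64.342]
tcp_rot [ 1.79953e+02 -2.00000e-03 -4.09080e+01]
ft_force [-4.952 -1.834  3.151]
wrist_torque [-0.411  0.659  0.046]
finger_gap 5.5286637384288735
grip_force 79.7725510597229
```

step_arm(
  delta_pos=[
    [0,0,-0.0008],
    [0,0,-0.0008],
  ],
  spin=[-0.019,-0.019],
)

```text
time: 33.85
tool_pos: [515.7, -22.8, 64.2]
tcp_rot: [180.0, -0.0, -47.9]
ft_force: [-5.3, -2.3, 4.5]
finger_gap: 5.3
grip_force: 80.0
```

```bash
python3 s.py|grep -E "torque|time|rot"
```

```text
time 33.85
tcp_rot [ 1.79954e+02 -1.40000e-02 -4.78500e+01]
wrist_torque [-0.483  0.895  0.312]
```

step_arm(
  delta_pos=[
    [0,0,-0.0008],
  ],
  spin=[-0.019],
)

```text
time: 33.98
tool_pos: [515.7, -22.9, 64.1]
tcp_rot: [179.9, -0.0, -51.3]
ft_force: [-5.9, -3.6, 5.2]
finger_gap: 5.7
grip_force: 80.2
```

```bash
python3 s.py|grep -E "torque|time|rot"
```

```text
time 33.975
tcp_rot [ 1.79949e+02 -1.90000e-02 -5.12690e+01]
wrist_torque [-0.496  1.029  0.316]
```

step_arm(
  delta_pos=[
    [0,0,0],
    [0,0,0],
  ],
  spin=[0,0],
  squeeze=118,
)

```text
time: 34.22
tool_pos: [515.7, -22.9, 64.2]
tcp_rot: [179.9, -0.0, -51.2]
ft_force: [-6.3, -3.8, 6.6]
finger_gap: 4.2
grip_force: 118.4
```

```bash
python3 s.py|grep -E "torque|time|rot|grip"
```

```text
time 34.225
tcp_rot [ 1.7995e+02 -1.8000e-02 -5.1168e+01]
wrist_torque [-0.479  1.063  0.175]
grip_force 118.42699885368347
```

step_arm(
  delta_pos=[
    [0,0,-0.0004],
  ],
  spin=[-0.01],
)

```text
time: 34.35
tool_pos: [515.7, -22.9, 64.2]
tcp_rot: [180.0, -0.0, -53.0]
ft_force: [-6.7, -3.6, 7.1]
finger_gap: 4.5
grip_force: 118.4
```

```bash
python3 s.py|grep -E "torque|time|rot"
```

```text
time 34.35
tcp_rot [ 1.79952e+02 -2.40000e-02 -5.29880e+01]
wrist_torque [-0.495  1.08   0.205]
```

step_arm(
  delta_pos=[
    [0,0,-0.0004],
  ],
  spin=[-0.01],
)

```text
time: 34.48
tool_pos: [515.7, -22.9, 64.1]
tcp_rot: [179.9, -0.0, -54.8]
ft_force: [-6.7, -2.3, 6.5]
finger_gap: 4.4
grip_force: 118.5
```

```bash
python3 s.py|grep -E "torque|time|rot"
```

```text
time 34.475
tcp_rot [ 1.79948e+02 -2.60000e-02 -5.48110e+01]
wrist_torque [-0.55   1.079  0.286]
```

step_arm(
  delta_pos=[
    [0,0,-0.0004],
  ],
  spin=[-0.01],
)

```text
time: 34.6
tool_pos: [515.7, -23.0, 64.1]
tcp_rot: [179.9, -0.0, -56.6]
ft_force: [-7.1, -3.3, 7.4]
finger_gap: 4.2
grip_force: 118.6
```

```bash
python3 s.py|grep -E "torque|time|rot"
```

```text
time 34.6
tcp_rot [ 1.79945e+02 -3.00000e-02 -5.66110e+01]
wrist_torque [-0.501  1.222  0.398]
```

step_arm(
  delta_pos=[
    [0,0,0],
    [0,0,0],
    [0,0,0.0835],
    [0,0,0.0835],
    [0,0,0],
    [0.03,0.137,0],
    [0.03,0.137,0],
    [0.0285,0.137,0],
  ],
  spin=[0,0,0,0.0561,0.0561,0.0561,0.0561,0.0561],
  gripper=-0.2,
)

```text
time: 35.6
tool_pos: [534.6, 60.7, 98.4]
tcp_rot: [-180.0, -0.1, -5.8]
ft_force: [-0.3, -0.5, -0.2]
finger_gap: 34.1
grip_force: 0.0
```

step_arm(
  delta_pos=[
    [0,0,0],
    [0,0,0],
    [0,0,0],
    [0,0,0],
    [0,0,0],
    [0,0,0],
    [0,0,0],
    [0,0,0],
  ],
  spin=[0.0561,0.0561,0.0561,0.0561,0.0561,0.0561,0.0561,0.0561],
)

```text
time: 36.6
tool_pos: [534.3, 59.9, 98.3]
tcp_rot: [179.9, -0.0, 75.0]
ft_force: [0.8, 0.0, -0.1]
finger_gap: 34.2
grip_force: 0.0
```

step_arm(
  delta_pos=[
    [0,0,0],
    [0,0,0],
    [0,0,0],
    [0,0,-0.08],
    [0,0,-0.083],
    [0,0,0],
  ],
  spin=[0.0561,0.0561,0.022,0,0,0],
)

```text
time: 37.35
tool_pos: [531.5, 59.7, 61.5]
tcp_rot: [-179.7, -0.0, 98.8]
ft_force: [-0.1, -0.1, -0.1]
finger_gap: 34.0
grip_force: 0.0
```

step_arm(
  delta_pos=[
    [0,0,0],
    [0,0,0],
    [0,0,0],
  ],
  spin=[0,0,0],
  gripper=-1,
)

```text
time: 37.72
tool_pos: [533.5, 59.8, 64.7]
tcp_rot: [-180.0, 0.0, 98.9]
ft_force: [-5.6, -0.3, 5.3]
finger_gap: 4.3
grip_force: 118.7
```

```bash
python3 s.py
```

```text
time 37.725
tool_pos [533.467  59.75   64.731]
tcp_rot [-1.7998e+02  4.0000e-03  9.8854e+01]
ft_force [-5.635 -0.278  5.281]
wrist_torque [-0.058  0.861 -0.011]
finger_gap 4.305119922047144
grip_force 118.71410250663757
```

step_arm(
  delta_pos=[
    [0,0,-0.0004],
  ],
  spin=[-0.01],
)

```text
time: 37.85
tool_pos: [533.5, 59.7, 64.7]
tcp_rot: [-180.0, 0.0, 97.0]
ft_force: [-5.4, -0.4, 5.8]
finger_gap: 4.5
grip_force: 118.8
```

```bash
python3 s.py|grep -E "torque|time|rot"
```

```text
time 37.85
tcp_rot [-1.79983e+02  8.00000e-03  9.70360e+01]
wrist_torque [-0.174  0.966  0.256]
```

step_arm(
  delta_pos=[
    [0,0,-0.0004],
  ],
  spin=[-0.01],
)

```text
time: 37.98
tool_pos: [533.5, 59.7, 64.6]
tcp_rot: [-180.0, 0.0, 95.2]
ft_force: [-5.6, -0.5, 6.0]
finger_gap: 4.5
grip_force: 118.9
```

```bash
python3 s.py|grep -E "torque|time|rot"
```

```text
time 37.975
tcp_rot [-1.79985e+02  1.10000e-02  9.52120e+01]
wrist_torque [-0.115  0.951  0.271]
```

One or two more small steps here.

step_arm(
  delta_pos=[
    [0,0,-0.0004],
  ],
  spin=[-0.01],
)

```text
time: 38.1
tool_pos: [533.5, 59.7, 64.6]
tcp_rot: [-180.0, 0.0, 93.4]
ft_force: [-5.7, -1.6, 7.1]
finger_gap: 4.2
grip_force: 119.0
```

```bash
python3 s.py|grep -E "torque|time|rot"
```

```text
time 38.1
tcp_rot [-1.79986e+02  1.20000e-02  9.34130e+01]
wrist_torque [-0.114  0.992  0.271]
```

step_arm(
  delta_pos=[
    [0,0,-0.0004],
  ],
  spin=[-0.01],
)

```text
time: 38.22
tool_pos: [533.5, 59.7, 64.5]
tcp_rot: [-180.0, 0.0, 91.6]
ft_force: [-6.7, -0.5, 7.8]
finger_gap: 4.0
grip_force: 119.0
```

```bash
python3 s.py|grep -E "torque|time|rot"
```

```text
time 38.225
tcp_rot [-1.79986e+02  1.30000e-02  9.16130e+01]
wrist_torque [-0.15   0.968  0.318]
```

step_arm(
  delta_pos=[
    [0,0,-0.0004],
  ],
  spin=[-0.01],
)

```text
time: 38.35
tool_pos: [533.5, 59.7, 64.5]
tcp_rot: [-180.0, 0.0, 89.8]
ft_force: [-6.7, -0.8, 7.2]
finger_gap: 4.3
grip_force: 119.1
```

```bash
python3 s.py|grep -E "torque|time|rot"
```

```text
time 38.35
tcp_rot [-1.79988e+02  1.60000e-02  8.98200e+01]
wrist_torque [-0.148  0.999  0.333]
```

step_arm(
  delta_pos=[
    [0,0,0],
    [0,0,0],
    [0,0,0.083],
    [0,0,0.083],
    [0.1065,-0.167,0],
    [0.1065,-0.167,0],
    [0.107,-0.166,0],
    [0,0,0],
  ],
  spin=[0,0,0,-0.05,-0.05,-0.05,-0.0578,0],
  gripper=-0.2,
)

```text
time: 39.35
tool_pos: [599.4, -42.7, 98.5]
tcp_rot: [179.9, -0.1, 52.2]
ft_force: [-0.2, 0.9, -1.2]
finger_gap: 33.8
grip_force: 0.0
```

step_arm(
  delta_pos=[
    [0,0,-0.08],
    [0,0,-0.084],
    [0,0,0],
  ],
  spin=[0,0,0],
)

```text
time: 39.72
tool_pos: [595.0, -39.1, 61.1]
tcp_rot: [-179.7, 0.1, 52.5]
ft_force: [0.1, 0.8, 0.5]
finger_gap: 34.1
grip_force: 0.0
```

step_arm(
  delta_pos=[
    [0,0,0],
    [0,0,0],
    [0,0,0],
  ],
  spin=[0,0,0],
  gripper=-1,
)

```text
time: 40.1
tool_pos: [597.7, -39.8, 64.8]
tcp_rot: [-180.0, -0.0, 52.5]
ft_force: [-3.1, 2.5, 4.7]
finger_gap: 4.1
grip_force: 118.6
```

```bash
python3 s.py
```

```text
time 40.1
tool_pos [597.702 -39.85   64.822]
tcp_rot [-1.79999e+02 -2.90000e-02  5.24710e+01]
ft_force [-3.101  2.533  4.733]
wrist_torque [0.437 0.643 0.135]
finger_gap 4.109417905730207
grip_force 118.62645149230957
```

step_arm(
  delta_pos=[
    [0,0,-0.0004],
  ],
  spin=[-0.01],
)

```text
time: 40.22
tool_pos: [597.7, -39.9, 64.8]
tcp_rot: [180.0, -0.0, 50.6]
ft_force: [-3.2, 2.6, 6.2]
finger_gap: 4.7
grip_force: 119.0
```

```bash
python3 s.py|grep -E "torque|time|rot"
```

```text
time 40.225
tcp_rot [ 1.79997e+02 -3.00000e-02  5.06070e+01]
wrist_torque [0.499 0.639 0.172]
```

step_arm(
  delta_pos=[
    [0,0,-0.0004],
  ],
  spin=[-0.01],
)

```text
time: 40.35
tool_pos: [597.8, -39.9, 64.8]
tcp_rot: [180.0, -0.0, 48.8]
ft_force: [-3.8, 2.3, 7.0]
finger_gap: 4.1
grip_force: 119.0
```

```bash
python3 s.py|grep -E "torque|time|rot"
```

```text
time 40.35
tcp_rot [ 1.79989e+02 -3.20000e-02  4.87770e+01]
wrist_torque [0.488 0.689 0.243]
```

step_arm(
  delta_pos=[
    [0,0,-0.0004],
  ],
  spin=[-0.01],
)

```text
time: 40.48
tool_pos: [597.8, -40.0, 64.7]
tcp_rot: [180.0, -0.0, 47.0]
ft_force: [-3.7, 3.8, 6.3]
finger_gap: 4.8
grip_force: 119.0
```

```bash
python3 s.py|grep -E "torque|time|rot"
```

```text
time 40.475
tcp_rot [ 1.79987e+02 -3.30000e-02  4.69730e+01]
wrist_torque [0.439 0.694 0.257]
```

step_arm(
  delta_pos=[
    [0,0,-0.0004],
  ],
  spin=[-0.01],
)

```text
time: 40.6
tool_pos: [597.8, -40.0, 64.6]
tcp_rot: [180.0, -0.0, 45.2]
ft_force: [-4.2, 2.9, 6.4]
finger_gap: 4.3
grip_force: 119.1
```

```bash
python3 s.py|grep -E "torque|time|rot"
```

```text
time 40.6
tcp_rot [ 1.79988e+02 -3.20000e-02  4.51770e+01]
wrist_torque [0.418 0.747 0.282]
```

step_arm(
  delta_pos=[
    [0,0,-0.0004],
  ],
  spin=[-0.01],
)

```text
time: 40.72
tool_pos: [597.9, -40.0, 64.6]
tcp_rot: [180.0, -0.0, 43.4]
ft_force: [-4.4, 2.2, 5.2]
finger_gap: 4.4
grip_force: 119.1
```

```bash
python3 s.py|grep -E "torque|time|rot"
```

```text
time 40.725
tcp_rot [ 1.79982e+02 -3.40000e-02  4.33770e+01]
wrist_torque [0.447 0.706 0.373]
```

step_arm(
  delta_pos=[
    [0,0,-0.0004],
  ],
  spin=[-0.01],
)

```text
time: 40.85
tool_pos: [597.9, -40.0, 64.6]
tcp_rot: [180.0, -0.0, 41.6]
ft_force: [-3.6, 2.5, 6.7]
finger_gap: 4.8
grip_force: 119.2
```

```bash
python3 s.py|grep -E "torque|time|rot"
```

```text
time 40.85
tcp_rot [ 1.79979e+02 -3.40000e-02  4.15800e+01]
wrist_torque [0.403 0.726 0.442]
```

step_arm(
  delta_pos=[
    [0,0,0],
    [0,0,0],
    [0,0,0.083],
    [0,0,0.083],
    [0.03,0.136,0],
    [0.03,0.136,0],
    [0.03,0.136,0],
    [0,0,0],
  ],
  spin=[0,0,0,-0.0591,-0.0591,-0.0591,-0.0591,-0.0591],
  gripper=-0.2,
)

```text
time: 41.85
tool_pos: [616.5, 43.3, 98.4]
tcp_rot: [-180.0, -0.1, -11.8]
ft_force: [-0.8, -1.3, 0.5]
finger_gap: 33.8
grip_force: 0.0
```

step_arm(
  delta_pos=[
    [0,0,0],
    [0,0,-0.08],
    [0,0,-0.084],
    [0,0,0],
  ],
  spin=[-0.0589,0,0,0],
)

```text
time: 42.35
tool_pos: [613.4, 41.2, 61.0]
tcp_rot: [179.9, 0.3, -22.0]
ft_force: [-0.3, 0.4, -0.4]
finger_gap: 34.2
grip_force: 0.0
```

step_arm(
  delta_pos=[
    [0,0,0],
    [0,0,0],
    [0,0,0],
  ],
  spin=[0,0,0],
  gripper=-1,
)

```text
time: 42.72
tool_pos: [615.8, 41.1, 64.7]
tcp_rot: [180.0, -0.0, -22.1]
ft_force: [-2.3, -1.9, 3.5]
finger_gap: 4.6
grip_force: 118.6
```

```bash
python3 s.py
```

```text
time 42.725
tool_pos [615.79   41.12   64.691]
tcp_rot [ 1.7999e+02 -3.3000e-02 -2.2123e+01]
ft_force [-2.309 -1.934  3.485]
wrist_torque [-0.273  0.529  0.098]
finger_gap 4.553008306768359
grip_force 118.55668187141418
```

step_arm(
  delta_pos=[
    [0,0,-0.0004],
  ],
  spin=[-0.01],
)

```text
time: 42.85
tool_pos: [615.8, 41.1, 64.6]
tcp_rot: [180.0, -0.0, -24.0]
ft_force: [-3.0, -1.5, 4.6]
finger_gap: 4.5
grip_force: 119.0
```

```bash
python3 s.py|grep -E "torque|time|rot"
```

```text
time 42.85
tcp_rot [ 1.79989e+02 -3.70000e-02 -2.40110e+01]
wrist_torque [-0.345  0.64   0.252]
```

step_arm(
  delta_pos=[
    [0,0,-0.0004],
  ],
  spin=[-0.01],
)

```text
time: 42.98
tool_pos: [615.8, 41.1, 64.6]
tcp_rot: [180.0, -0.0, -25.9]
ft_force: [-3.3, -2.7, 5.4]
finger_gap: 4.1
grip_force: 119.1
```

```bash
python3 s.py|grep -E "torque|time|rot"
```

```text
time 42.975
tcp_rot [ 1.79991e+02 -4.10000e-02 -2.58590e+01]
wrist_torque [-0.4    0.702  0.346]
```

step_arm(
  delta_pos=[
    [0,0,-0.0004],
  ],
  spin=[-0.01],
)

```text
time: 43.1
tool_pos: [615.8, 41.1, 64.6]
tcp_rot: [180.0, -0.0, -27.7]
ft_force: [-3.7, -2.8, 6.2]
finger_gap: 4.3
grip_force: 119.2
```

```bash
python3 s.py|grep -E "torque|time|rot"
```

```text
time 43.1
tcp_rot [ 1.79992e+02 -4.30000e-02 -2.76590e+01]
wrist_torque [-0.391  0.727  0.459]
```

step_arm(
  delta_pos=[
    [0,0,0],
    [0,0,0],
    [0,0,0.083],
    [0,0,0.083],
    [-0.166,-0.106,0],
    [-0.166,-0.106,0],
    [-0.166,-0.1075,0],
    [0,0,0],
  ],
  spin=[0,0,0,0.0559,0.0559,0.0559,0.0559,0.0559],
  gripper=-0.2,
)

```text
time: 44.1
tool_pos: [514.4, -23.6, 97.8]
tcp_rot: [180.0, 0.0, 23.0]
ft_force: [0.8, 1.3, 0.2]
finger_gap: 34.1
grip_force: 0.0
```

step_arm(
  delta_pos=[
    [0,0,0],
    [0,0,0],
    [0,0,0],
    [0,0,0],
    [0,0,0],
    [0,0,0],
    [0,0,0],
    [0,0,0],
  ],
  spin=[0.0559,0.0559,0.0559,0.0559,0.0559,0.0559,0.0559,0.0559],
)

```text
time: 45.1
tool_pos: [516.7, -22.5, 98.5]
tcp_rot: [179.9, 0.0, 103.6]
ft_force: [-0.3, -0.5, 0.0]
finger_gap: 34.2
grip_force: 0.0
```

step_arm(
  delta_pos=[
    [0,0,0],
    [0,0,0],
    [0,0,-0.08],
    [0,0,-0.084],
    [0,0,0],
  ],
  spin=[0.0559,0.0559,0,0,0],
)

```text
time: 45.72
tool_pos: [514.0, -22.2, 61.6]
tcp_rot: [-179.8, -0.2, 123.3]
ft_force: [-0.8, -0.3, -0.3]
finger_gap: 34.0
grip_force: 0.0
```

step_arm(
  delta_pos=[
    [0,0,0],
    [0,0,0],
    [0,0,0],
  ],
  spin=[0,0,0],
  gripper=-1,
)

```text
time: 46.1
tool_pos: [515.5, -22.9, 64.7]
tcp_rot: [-179.9, -0.0, 123.4]
ft_force: [-4.6, -1.6, 2.6]
finger_gap: 4.3
grip_force: 118.0
```

```bash
python3 s.py
```

```text
time 46.1
tool_pos [515.549 -22.934  64.687]
tcp_rot [-179.925   -0.     123.374]
ft_force [-4.551 -1.643  2.579]
wrist_torque [-0.301  0.742  0.285]
finger_gap 4.317780339516807
grip_force 118.0026376247406
```

step_arm(
  delta_pos=[
    [0,0,-0.0004],
  ],
  spin=[-0.01],
)

```text
time: 46.22
tool_pos: [515.5, -22.9, 64.6]
tcp_rot: [-179.9, 0.0, 121.6]
ft_force: [-5.9, -2.1, 4.2]
finger_gap: 4.3
grip_force: 118.2
```

```bash
python3 s.py|grep -E "torque|time|rot"
```

```text
time 46.225
tcp_rot [-1.79923e+02  5.00000e-03  1.21555e+02]
wrist_torque [-0.277  0.88   0.413]
```

step_arm(
  delta_pos=[
    [0,0,0],
    [0,0,0],
    [0,0,0.083],
    [0,0,0.083],
    [0.03,0.137,0],
    [0.03,0.137,0],
    [0.0285,0.137,0],
    [0,0,0],
  ],
  spin=[0,0,0,-0.044,-0.044,-0.044,-0.044,0],
  gripper=-0.2,
)

```text
time: 47.22
tool_pos: [534.6, 61.3, 98.9]
tcp_rot: [179.9, -0.0, 90.0]
ft_force: [0.2, -0.5, 0.0]
finger_gap: 34.4
grip_force: 0.0
```

step_arm(
  delta_pos=[
    [0,0,-0.08],
    [0,0,-0.084],
    [0,0,0],
  ],
  spin=[0,0,0],
)

```text
time: 47.6
tool_pos: [531.4, 58.9, 61.7]
tcp_rot: [-179.7, 0.0, 89.9]
ft_force: [0.7, -0.2, -0.2]
finger_gap: 33.9
grip_force: 0.0
```

step_arm(
  delta_pos=[
    [0,0,0],
    [0,0,0],
    [0,0,0],
  ],
  spin=[0,0,0],
  gripper=-1,
)

```text
time: 47.98
tool_pos: [533.5, 59.4, 65.0]
tcp_rot: [-180.0, 0.0, 89.9]
ft_force: [-5.6, -2.5, 4.4]
finger_gap: 4.0
grip_force: 118.3
```

```bash
python3 s.py
```

```text
time 47.975
tool_pos [533.451  59.389  65.022]
tcp_rot [-1.79967e+02  2.60000e-02  8.99220e+01]
ft_force [-5.593 -2.52   4.37 ]
wrist_torque [-0.276  0.857  0.209]
finger_gap 3.995104107628083
grip_force 118.31381320953369
```

step_arm(
  delta_pos=[
    [0,0,-0.0004],
  ],
  spin=[-0.01],
)

```text
time: 48.1
tool_pos: [533.5, 59.4, 65.0]
tcp_rot: [-180.0, 0.0, 88.1]
ft_force: [-5.6, -1.6, 5.7]
finger_gap: 4.5
grip_force: 118.4
```

```bash
python3 s.py|grep -E "torque|time|rot"
```

```text
time 48.1
tcp_rot [-1.79974e+02  3.20000e-02  8.81040e+01]
wrist_torque [-0.334  0.952  0.381]
```

step_arm(
  delta_pos=[
    [0,0,-0.0004],
  ],
  spin=[-0.01],
)

```text
time: 48.22
tool_pos: [533.5, 59.4, 65.0]
tcp_rot: [-180.0, 0.0, 86.3]
ft_force: [-6.0, -1.2, 5.5]
finger_gap: 3.9
grip_force: 118.6
```

```bash
python3 s.py|grep -E "torque|time|rot"
```

```text
time 48.225
tcp_rot [-1.7998e+02  3.4000e-02  8.6280e+01]
wrist_torque [-0.319  0.952  0.423]
```

step_arm(
  delta_pos=[
    [0,0,0],
    [0,0,0],
    [0,0,0.1],
    [0,0,0.2],
    [0,0,0.2],
    [0,0,0],
    [0,0,0],
    [0,0,0],
  ],
  spin=[0,0,0,0,0,0,0,0],
  gripper=-0.2,
)

```text
time: 49.22
tool_pos: [532.8, 59.7, 162.8]
tcp_rot: [-179.9, 0.0, 86.3]
ft_force: [0.6, 0.0, -0.2]
finger_gap: 34.2
grip_force: 0.0
```

Run:
```python
from bench import r
import cv2
cv2.imwrite("pics/end.png",r.snapshot("scene")["pixels"][120:280,230:470].repeat(3,0).repeat(3,1))
```

```text
(no output)
```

View pics/end.png

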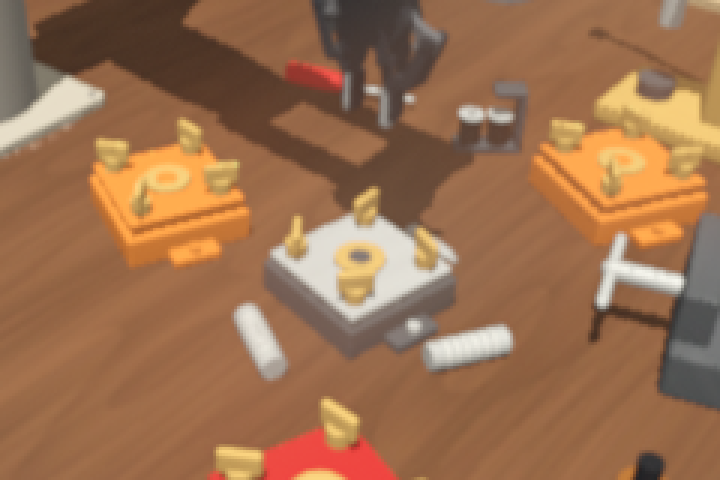

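The flange at crop pixel (360,260) sits level on the base. The gripper is clear and the bystanders are in place.

```bash
python3 -c "
from bench import r
print(r.hand_in())"
```

```text
the job is handed in; nothing more can be done
None
```

I snugged the flange down crosswise with all four wing nuts, each last felt at about 0.41–0.46 N m, let go of everything at 49 s and handed the job in; no verdict came back.

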